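Set out the bench for a gel run

TASK

Set out the bench for a gel run: put the white timer on the middle of the blue-lidded box, and lay the large capped tube in front of the gel tank (on the robot's side of it), parallel to the tank's long front, centred on it and with 10 cm of clear bench between the two. Lay the red marker midway between that tube and the tank, parallel and centred like the tube, and stand the small bottle upright to the left of the tube (as the robot sees it), in line with the tube and with 3 cm clear between the bottle and the tube's end. Leave the blue marker where it lies.

Things in the scene. Friction and masses are not known exactly. Their poses are not given: they have to be found in the camera images.
- gel_tank: Clear plastic gel tank with a red and a black terminal, 75 x 154 mm and 71 mm high, fixed to the bench, at the far side of the work area. Origin at the centre of its underside, at bench height. x is its short side and points away from the robot, so its long front face is the plane x = -37.5 mm; y runs along its long side, to the left as the robot sees it. It is turned by up to about 10 degrees.
- blue_box: Box with a dark blue lid and a pale lower part, 70 mm (x) x 103 mm (y), 48 mm high with a flat top, fixed to the bench at the left or the right of the work area (a yellow pipette tip box stands at the other side). Origin at the centre of its underside; its top is 48 mm above that.
- timer_mid (a point): White timer with a grey display and three small coloured buttons, loose, lying flat, 64 mm (x) x 66 mm (y), 19 mm high at the display (its sides are 16 mm high). The point is its centre, 9.5 mm above its underside; z points up.
- big_tube_mid (a point): Large white tube with a blue screw cap, loose, lying on its side, 34 mm across and 116 mm long; it does not roll. The point is its centre, 17 mm above the bench; y runs along the tube, z points up.
- red_marker_mid (a point): White marker pen with a red cap, loose, lying flat, 15 mm thick and 129 mm long; it does not roll. The point is its centre, 7.5 mm above the bench; y runs along the pen, z points up.
- small_bottle_mid (a point): Small clear bottle with a pale label and a blue cap, loose, standing upright, 43 mm across the body up to 58 mm height, cap 27 mm across, 86 mm high in all. The point lies on its axis, 43 mm above its underside; z points up.
- blue_marker_mid (a point): White marker pen with a blue cap, loose, lying flat, 15 mm thick and 129 mm long. To be left alone. The point is its centre, 7.5 mm above the bench; y runs along the pen, z points up.
Things that resemble listed ones, but are neither listed nor needed, are in the scene too. Leave any green or pink look-alike of the part that bears small_bottle_mid alone.

How it is judged:
By the outcome, as a careful person would: the job done as asked, in the order asked, and still so for the second after the job is handed in, with the robot touching nothing.
It also fails if it takes over 96 s, if anything falls off the work surface, if the arm or the gripper's body presses on something with over 40 N, if the wrist force passes 120 N, or if a joint passes its speed limit or range.

ROBOT

A 6-joint arm with a two-finger parallel gripper is mounted at the origin on a cart in front of the work surface, level with it; the furniture and walls round the work are solid. World frame = base frame: x ahead of the robot, y to its left, z up, the work surface at z = 0. Lengths are in m, angles in degrees, forces in N, time in s.
With the tool pointing down it reaches from about 0.4 to 0.825 m from the base axis. Payload 7 kg.
Tool frame: the origin (TCP) lies on the centre line of the jaws, within the pads' length; the fingertips stand 19 mm ahead of it and the grasp point (between the pads) is the TCP; z points along the fingers, y is the line along which they close (so a half turn about z gives the same grasp; the last joint's range is limited). The gripper opens to 88 mm and grips with 3 to 60 N. Pads are 19 mm wide; open, the fingers measure 130 mm over their backs; the gripper's body (78 mm by 193 mm) begins 47 mm behind the grasp point.
Start: joints at [-56.717, 20.546, 0.682, 0, -70.136, -16.507], TCP at [0.195, -0.646, 0.217] pointing down, gripper open.
Joint ranges: [-176.03, 176.03], [-82.01, 121.73], [-58.28, 71.71], [-173.87, 95.51], [-174.79, -0.11], [-173.66, 173.66]. Speed limits (degrees/s): [136.94, 136.94, 172.46, 180, 180, 180].

INTERFACE

Orientations are given as [roll, pitch, yaw] about the fixed x, y, z axes, in that order (R = Rz(yaw) Ry(pitch) Rx(roll)).
In Python, from plant import * gives the robot as it stands. The module is installed in compiled form; this text tells all that it offers.
- The arm moves only by the tool play_rows, never from a script. Its argument "deltas" is a list of rows, each a list of 6 numbers: the shift along the world's x, y, z scaled (see below), then the turn, a rotation vector about the world's x, y, z scaled (see below). A call has 1 to 10 rows; each row shifts and turns the commanded pose from where the row before left it; what a row does not reach is not made up. The controller multiplies each number of a shift by 800 mm and each number of a turn by 180 degrees. A row lasts 1/10 s, in which the tool goes at most 50 mm and 8.59 degrees, less where a joint would pass 70% of its speed; a pose out of reach is approached as far as the arm can. A call with a number of a shift or a turn outside -1 to 1 is refused whole. A call with a gripper value outside its range is refused whole. "gripper" is the gripper command: -1 is shut, 1 is fully open, values between are in proportion, set as the call begins (left out, the last holds). The fingers move at their own pace and stop on an object; the grip force is fixed at half the most. Time passes only in rows, so rows that do not move let the fingers close. It gives the time, the measured TCP pose, the force, the opening and the grip force at its end, in the units of the state.
- get_obs(): the state, without advancing time (a new reading comes with each control period).
- snapshot(name): name is "scene" or "side" or "wrist"; returns (picture, depth): 420x560x3 uint8, blue, green, red; 420x560 float32, m along the optical axis (not along the pixel's ray), 0 where there is no reading.
- camera_model(name): a dict with "fx", "fy", "cx", "cy" (pixels), "world_to_cam" (4x4, takes a point from world to camera coordinates). Camera axes: x right, y down, z forward; pixel columns grow to the right and rows downward; lengths in m; the calibration is good to about 2 mm. A picture is of the moment at which its call begins: read the wrist's pose just before it. camera_model takes no time and is no camera call; for the wrist camera it gives the pose at the moment of the call.
- close_job(): hands the job in; it is judged then, once.
The state is a dict: "clock": time; "joint_pos": joint angles; "qvel": joint speeds; "tau": joint torques, N m; "tool_pos": TCP position; "orientation": TCP orientation; "force": force on the tool from outside, world axes, zero at the start; "moment": the same for the moment, N m; "opening": finger opening in m; "gripper_force": force on a finger pad.
Only numpy, scipy, OpenCV 4.12 (cv2) and the standard library are available. Lean on these libraries where they do the work, as an engineer would, in place of code of your own. Each camera call takes 0.05 s, during which the arm holds its last target. There are 200 camera calls.

## Working session

There is one attempt and no reset: what is moved stays moved. The work goes in short steps, Python scripts to look and compute and a tool call to move; the robot and the scene stay as the last step left them, time stands still between calls to the robot, and variables do not carry over. Pictures are saved under pics/ and viewed, at most 14 in all, crops included, and the job is handed in when it is done.

Besides the shell and the picture viewer there is one more tool, called by a JSON object that holds its "method" and its "body". play_rows: Moves the arm, as the interface text tells. Its arguments: {"type":"object","properties":{"deltas":{"type":"array","items":{"type":"array","items":{"type":"number","minimum":-1,"maximum":1}}},"gripper":{"type":"number"}},"required":["deltas"]}

```bash
mkdir -p pics
python3 - <<'E'
from plant import *
import cv2,numpy as np
o=get_obs();print(o)
for n in("scene","side"):
    p,d=snapshot(n);cv2.imwrite(f"pics/{n}0.png",p);np.savez(f"{n}0.npz",p=p,d=d)
    m=camera_model(n);print(n,m["fx"],m["cx"],m["cy"],np.round(m["world_to_cam"],3).tolist())
E
```

```text
{'clock': 0.0, 'joint_pos': array([-5.67176856e+01,  2.05928819e+01,  6.32721281e-01, -2.13465902e-02,
       -7.01347976e+01, -1.65084489e+01]), 'qvel': array([-0.04071693, -0.00618302, -0.03829641, -0.02105382, -0.01313816,
        0.02941993]), 'tau': array([-1.72493870e-03, -5.82717276e+01,  2.93054259e+01,  6.99711174e+00,
        6.94550079e-03, -1.78028963e-04]), 'tool_pos': array([ 0.19465002, -0.6457905 ,  0.21609451]), 'orientation': array([ 1.79903254e+02, -7.74614124e-03, -1.63233398e+02]), 'force': array([-0.48650717,  0.89968966,  0.19021636]), 'moment': array([-0.00540068,  0.02358004, -0.01398938]), 'gripper_force': 0.0, 'opening': 0.087567940170558}
scene 447.094282269854 281.12957683358826 204.44957354330617 [[-0.738, -0.674, -0.004, 0.404], [-0.426, 0.471, -0.772, 0.266], [0.523, -0.569, -0.635, 0.842], [0.0, 0.0, 0.0, 1.0]]
side 413.6113532572401 280.7243874536435 210.05164280394044 [[0.993, -0.119, -0.001, -0.513], [-0.067, -0.55, -0.832, 0.075], [0.099, 0.826, -0.554, 0.996], [0.0, 0.0, 0.0, 1.0]]
```

View pics/scene0.png

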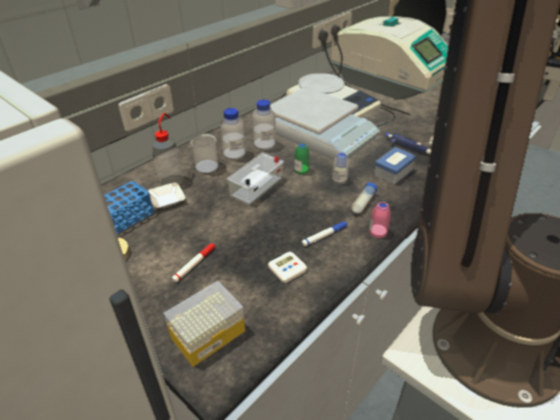

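View pics/side0.png

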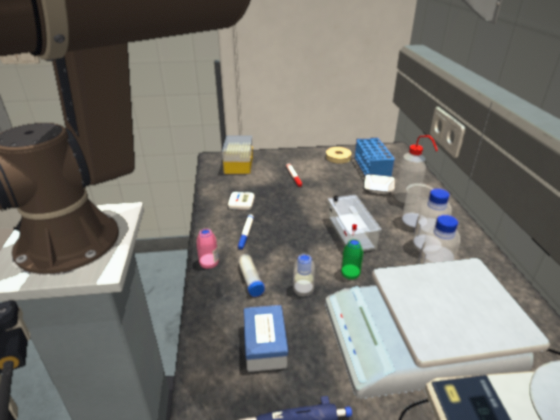

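The scene view shows timer (288,267), red marker (195,262), blue marker (325,233), big tube (365,197), clear bottle (341,167), tank (256,177) and blue box (395,165). The side view shows the same objects: tube (251,274), bottle (304,274), box (265,338), tank (354,220).

```bash
cat > h.py <<'E'
import cv2,numpy as np
from plant import *
def cloud(p,d,m):
    v,u=np.mgrid[:420,:560]
    c=np.stack([(u-m["cx"])/m["fx"]*d,(v-m["cy"])/m["fy"]*d,d],-1)
    T=np.array(m["world_to_cam"]);return (c-T[:3,3])@T[:3,:3]
def ray(m,u,v,z):
    T=np.array(m["world_to_cam"]);o=-T[:3,:3].T@T[:3,3]
    r=T[:3,:3].T@np.array([(u-m["cx"])/m["fx"],(v-m["cy"])/m["fy"],1.]);return o+r*(z-o[2])/r[2]
def birdseye(views,z0=0.004,x0=.3,x1=1.0,y0=-.5,y1=.5,s=700):
    H=np.zeros((int((x1-x0)*s),int((y1-y0)*s),3),np.uint8);Z=np.full(H.shape[:2],-1.)
    for P,p in views:
        k=(P[...,0]>x0)&(P[...,0]<x1)&(P[...,1]>y0)&(P[...,1]<y1)&(P[...,2]>-.02)&(P[...,2]<.2)
        Q=P[k];C=p[k];r=((x1-Q[:,0])*s).astype(int).clip(0,H.shape[0]-1);c=((y1-Q[:,1])*s).astype(int).clip(0,H.shape[1]-1)
        for i in np.argsort(Q[:,2]): 
            if Q[i,2]>=Z[r[i],c[i]]: Z[r[i],c[i]]=Q[i,2];H[r[i],c[i]]=C[i]
    return H,Z
E
python3 - <<'E'
from h import *
vs=[]
for n in("scene","side"):
    f=np.load(n+"0.npz");P=cloud(f["p"],f["d"],camera_model(n));P[f["d"]==0]=9;vs.append((P,f["p"]))
    b=(abs(P[...,0]-.6)<.2)&(abs(P[...,1])<.3)&(abs(P[...,2])<.006);print(n,"bench z",P[b][:,2].mean())
B=[cv2.dilate(birdseye([v])[0],np.ones((3,3))) for v in vs]
for b in B:
    for k in range(8):cv2.putText(b,f"{.5-k*.125:.2f}",(int(k*.125*700),10),0,.35,(0,255,255));cv2.line(b,(int(k*.125*700),0),(int(k*.125*700),489),(0,80,80))
    for k in range(7):cv2.putText(b,f"{1-k*.1:.1f}",(0,70*k+10),0,.35,(0,255,255));cv2.line(b,(0,70*k),(699,70*k),(0,80,80))
cv2.imwrite("pics/b0.png",B[0]);cv2.imwrite("pics/b1.png",B[1])
E
```

```text
scene bench z 4.4405732294680015e-06
side bench z 0.0005873129670224561
```

View pics/b0.png

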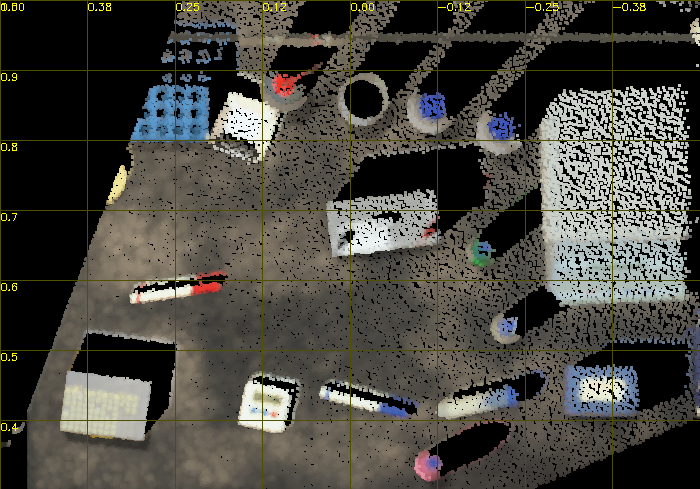

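View pics/b1.png

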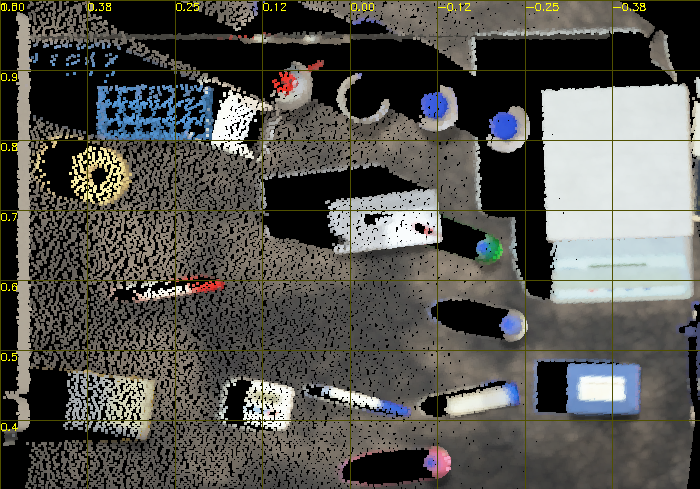

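The bird's-eye views give tank about (0.68,-0.05), timer (0.43,0.12), red marker (0.59,0.24), tube (0.43,-0.18), bottle (0.54,-0.22) and blue box (0.44,-0.36). I'll now fit each one numerically.

```bash
cat > fit.py <<'E'
from h import *
from scipy.optimize import least_squares
def rect(Q,long_y=True):
    (c,s,a)=cv2.minAreaRect(np.float32(Q[:,:2]));b=cv2.boxPoints((c,s,a))
    e=[b[1]-b[0],b[2]-b[1]];i=int(abs(e[1][1])>abs(e[0][1]));y=e[i]*np.sign(e[i][1])
    return np.round(c,4),np.round([np.linalg.norm(e[1-i]),np.linalg.norm(e[i])],4),round(float(np.degrees(np.arctan2(-y[0],y[1]))),2)
def lying(Q,r):
    def f(q):
        n=np.array([np.cos(q[1]),np.sin(q[1])]);return np.hypot(Q[:,:2]@n-q[0],Q[:,2]-r)-r
    s=least_squares(f,[Q[:,0].mean(),0.],loss="soft_l1",f_scale=.001);n=np.array([np.cos(s.x[1]),np.sin(s.x[1])]);t=np.array([-n[1],n[0]])
    u=Q[:,:2]@t;a,b=np.percentile(u,[.5,99.5]);c=n*s.x[0]+t*(a+b)/2
    return np.round(c,4),round(float(np.degrees(s.x[1])),2),"len",round(b-a,4)
def standing(Q,r):
    s=least_squares(lambda q:np.hypot(Q[:,0]-q[0],Q[:,1]-q[1])-r,Q[:,:2].mean(0),loss="soft_l1",f_scale=.001);return np.round(s.x,4)
def box(P,x0,x1,y0,y1,z0,z1):
    return P[(P[:,0]>x0)&(P[:,0]<x1)&(P[:,1]>y0)&(P[:,1]<y1)&(P[:,2]>z0)&(P[:,2]<z1)]
E
cat > all.py <<'E'
from fit import *
C={}
for n in("scene","side"):
    f=np.load(n+"0.npz");P=cloud(f["p"],f["d"],camera_model(n));C[n]=P[f["d"]>0]
C["both"]=np.vstack(list(C.values()))
for n,P in C.items():
    print(n)
    T=box(P,.6,.8,-.14,.06,.03,.09);print(" tank",rect(T[T[:,2]>.045]),np.percentile(T[:,2],[50,95,99.9]))
    print(" box",rect(box(P,.36,.52,-.45,-.27,.03,.07)),"top",np.percentile(box(P,.36,.52,-.45,-.27,.03,.07)[:,2],50))
    print(" timer",rect(box(P,.36,.5,.05,.19,.006,.04)),"top",rect(box(P,.36,.5,.05,.19,.013,.04)))
    print(" tube",lying(box(P,.37,.5,-.27,-.11,.006,.05),.017))
    print(" red",lying(box(P,.55,.63,.15,.34,.004,.03),.0075))
    print(" blue",lying(box(P,.39,.48,-.11,.05,.004,.03),.0075))
    print(" bottle",standing(box(P,.49,.58,-.27,-.17,.008,.054),.0215),standing(box(P,.49,.58,-.27,-.17,.07,.083),.0135))
E
python3 all.py
```

```text
scene
 tank (array([ 0.6815, -0.0486]), array([0.0789, 0.1563], dtype=float32), 7.04) [0.05834517 0.06566982 0.07224307]
 box (array([ 0.4419, -0.358 ]), array([0.0716, 0.1076], dtype=float32), 0.19) top 0.04714497722183193
 timer (array([0.4183, 0.1212]), array([0.0651, 0.0665], dtype=float32), -13.54) top (array([0.418 , 0.1215]), array([0.0632, 0.0655], dtype=float32), -12.5)
 tube (array([ 0.429 , -0.1805]), 8.77, 'len', np.float64(0.1135))
 red (array([0.5839, 0.2495]), 8.45, 'len', np.float64(0.1277))
 blue (array([ 0.4253, -0.0202]), -14.17, 'len', np.float64(0.1274))
 bottle [ 0.5337 -0.2272] [ 0.5326 -0.2247]
side
 tank (array([ 0.6836, -0.0493]), array([0.0762, 0.1582], dtype=float32), 6.85) [0.05932797 0.06752692 0.07361759]
 box (array([ 0.4444, -0.3621]), array([0.0695, 0.1037], dtype=float32), -0.69) top 0.04853912809806419
 timer (array([0.4205, 0.1165]), array([0.0639, 0.0669], dtype=float32), -11.09) top (array([0.4203, 0.1168]), array([0.0642, 0.0663], dtype=float32), -9.41)
 tube (array([ 0.4306, -0.1902]), 11.14, 'len', np.float64(0.102))
 red (array([0.5856, 0.2447]), 8.66, 'len', np.float64(0.1272))
 blue (array([ 0.4259, -0.0237]), -14.59, 'len', np.float64(0.1279))
 bottle [ 0.5356 -0.2278] [ 0.5349 -0.2309]
both
 tank (array([ 0.6818, -0.0495]), array([0.0795, 0.1583], dtype=float32), 6.73) [0.05891495 0.06663675 0.07302885]
 box (array([ 0.4425, -0.3592]), array([0.073 , 0.1098], dtype=float32), -0.36) top 0.04831142687241964
 timer (array([0.419 , 0.1186]), array([0.0681, 0.0708], dtype=float32), -12.2) top (array([0.4195, 0.1188]), array([0.0668, 0.0707], dtype=float32), -10.75)
 tube (array([ 0.4292, -0.1827]), 10.1, 'len', np.float64(0.1168))
 red (array([0.5844, 0.2476]), 8.51, 'len', np.float64(0.1314))
 blue (array([ 0.4254, -0.0221]), -14.28, 'len', np.float64(0.1306))
 bottle [ 0.5349 -0.2275] [ 0.5339 -0.2293]
```

{"method": "play_rows", "body": {"deltas": [[0.032, 0.043, 0, 0, 0, 0.0346], [0.032, 0.043, 0, 0, 0, 0.0346], [0.032, 0.043, 0, 0, 0, 0.0346], [0.032, 0.043, 0, 0, 0, 0.0346], [0.032, 0.043, 0, 0, 0, 0.0346], [0.032, 0.043, 0, 0, 0, 0.0346], [0.032, 0.043, 0, 0, 0, 0.0346], [0.032, 0.043, 0, 0, 0, 0.0346], [0.032, 0.043, 0, 0, 0, 0.0346], [0.032, 0.043, 0, 0, 0, 0.0346]], "gripper": 1}}

```text
clock: 1.1
tool_pos: [0.4514, -0.3006, 0.217]
orientation: [180.0, 0.0, -100.7]
force: [0.4, -0.9, -0.8]
opening: 0.0877
gripper_force: 0.0
```

{"method": "play_rows", "body": {"deltas": [[-0.004, 0.0525, 0, 0, 0, 0], [-0.004, 0.0525, 0, 0, 0, 0], [-0.004, 0.0525, 0, 0, 0, 0], [-0.004, 0.0525, 0, 0, 0, 0], [-0.004, 0.0525, 0, 0, 0, 0], [-0.004, 0.0525, 0, 0, 0, 0], [-0.004, 0.0525, 0, 0, 0, 0], [-0.004, 0.0525, 0, 0, 0, 0], [-0.004, 0.0525, 0, 0, 0, 0], [-0.004, 0.0525, 0, 0, 0, 0]]}}

```text
clock: 2.1
tool_pos: [0.4181, 0.1193, 0.2171]
orientation: [-180.0, 0.0, -100.9]
force: [1.3, 1.1, 0.4]
opening: 0.0878
gripper_force: 0.0
```

{"method": "play_rows", "body": {"deltas": [[0, 0, 0, 0, 0, 0], [0, 0, 0, 0, 0, 0], [0, 0, 0, 0, 0, 0]]}}

```text
clock: 2.4
tool_pos: [0.4186, 0.1172, 0.2169]
orientation: [180.0, -0.0, -100.9]
force: [0.2, -0.2, 0.8]
opening: 0.0876
gripper_force: 0.0
```

Run:
```python
from h import *
m=camera_model("wrist");p,d=snapshot("wrist");cv2.imwrite("pics/w0.png",p);np.savez("w0.npz",p=p,d=d,T=m["world_to_cam"],k=[m["fx"],m["fy"],m["cx"],m["cy"]])
P=cloud(p,d,m);print(P[[0,0,419,419],[0,559,0,559]].round(2).tolist())
from fit import *
P=P[d>0];print(rect(box(P,.36,.5,.05,.19,.006,.04)),rect(box(P,.36,.5,.05,.19,.013,.04)))
```

```text
[[0.69, -0.15, 0.0], [0.08, -0.03, 0.02], [0.46, 0.09, 0.34], [0.35, 0.13, 0.33]]
(array([0.4198, 0.1196]), array([0.0641, 0.0663], dtype=float32), -12.02) (array([0.4198, 0.1194]), array([0.0638, 0.0655], dtype=float32), -12.32)
```

View pics/w0.png

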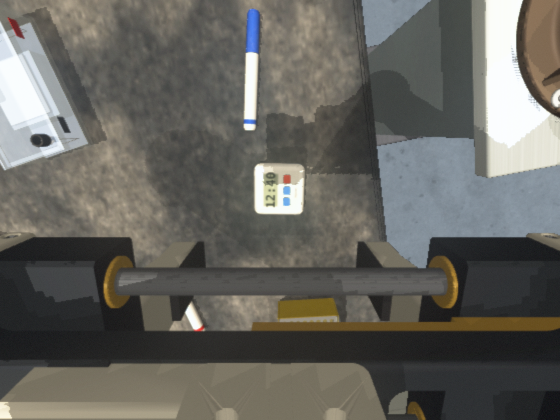

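The wrist view shows the timer at (279,189), with the jaws closing across its 64 mm side. The fit is consistent with the other two cameras, so I'll descend.

{"method": "play_rows", "body": {"deltas": [[0.0015, 0.003, -0.055, 0, 0, -0.006], [0, 0, -0.055, 0, 0, 0], [0, 0, -0.055, 0, 0, 0], [0, 0, -0.055, 0, 0, 0], [0, 0, -0.012, 0, 0, 0], [0, 0, -0.012, 0, 0, 0], [0, 0, 0, 0, 0, 0], [0, 0, 0, 0, 0, 0]]}}

```text
clock: 3.25
tool_pos: [0.4211, 0.1207, 0.0233]
orientation: [-179.9, 0.1, -102.0]
force: [1.2, 0.4, 0.2]
opening: 0.0877
gripper_force: 0.0
```

{"method": "play_rows", "body": {"deltas": [[0, 0, 0, 0, 0, 0], [0, 0, 0, 0, 0, 0], [0, 0, 0, 0, 0, 0], [0, 0, 0, 0, 0, 0], [0, 0, 0, 0, 0, 0], [0, 0, 0, 0, 0, 0]], "gripper": -1}}

```text
clock: 3.85
tool_pos: [0.42, 0.1202, 0.0219]
orientation: [180.0, 0.0, -102.0]
force: [0.2, 0.3, 0.7]
opening: 0.0449
gripper_force: 0.0
```

Run:
```python
from h import *
print(get_obs()["opening"],get_obs()["gripper_force"])
p,d=snapshot("scene");cv2.imwrite("pics/s1.png",cv2.resize(p[180:330,180:400],None,fx=3,fy=3))
```

```text
0.0449448835379113 0.0
```

View pics/s1.png

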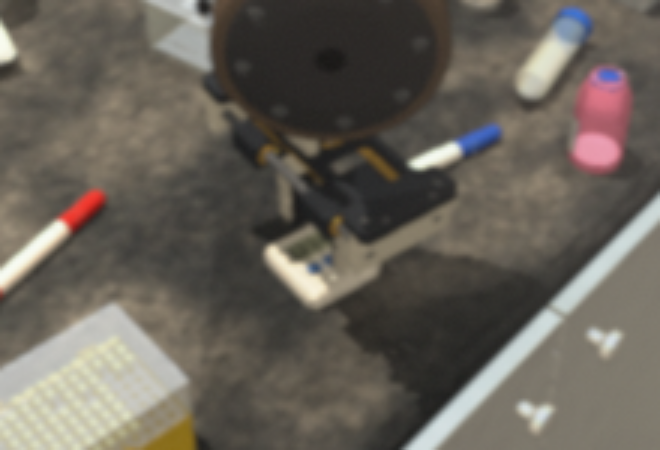

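{"method": "play_rows", "body": {"deltas": [[0, 0, 0, 0, 0, 0], [0, 0, 0, 0, 0, 0]]}}

```text
clock: 4.1
tool_pos: [0.42, 0.1201, 0.0218]
orientation: [180.0, -0.0, -102.0]
force: [-0.3, -0.2, -0.3]
opening: 0.0253
gripper_force: 0.0
```

Run:
```python
from h import *
from fit import *
m=camera_model("wrist");p,d=snapshot("wrist");cv2.imwrite("pics/w1.png",p)
for n in("scene","side"):
    q,e=snapshot(n);P=cloud(q,e,camera_model(n))[e>0];Q=box(P,.34,.52,.04,.2,.006,.017);print(n,rect(Q),len(Q))
```

```text
scene (array([0.4188, 0.1224]), array([0.0655, 0.0639], dtype=float32), -12.2) 332
side (array([0.42  , 0.1159]), array([0.0644, 0.0641], dtype=float32), -10.87) 191
```

View pics/w1.png

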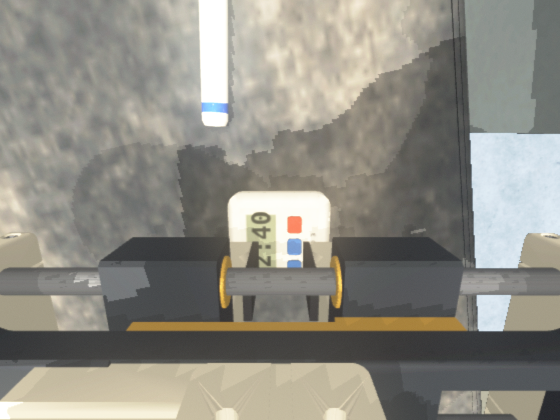

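The wrist view shows the fingers at columns 245 and 318, inside the timer's outline (228–330), and nothing is gripped. I'll measure the fingertip height from the depth images.

Run:
```python
from h import *
from fit import *
o=get_obs();print(o["tool_pos"],o["opening"],o["gripper_force"],o["force"])
m=camera_model("wrist");p,d=snapshot("wrist");P=cloud(p,d,m)
for c in(240,245,250,280,315,320,325):
    print(c,[(r,*P[r,c].round(3)) for r in(200,225,250,262,300,306,312,318)])
k=(d>0)&(abs(P[...,2])<.01);print("bench z",np.median(P[k][:,2]))
f=np.load("w0.npz");print("w0 tops")
for n in("scene","side"):
    q,e=snapshot(n);P=cloud(q,e,camera_model(n))[e>0];Q=box(P,.34,.52,.04,.2,.006,.15)
    h,b=np.histogram(Q[:,2],np.arange(.0,.15,.006));print(n,h)
    F=box(P,.36,.48,.1,.14,.021,.05);print(len(F),F.min(0).round(3),F.max(0).round(3))
```

```text
[0.41999608 0.12013971 0.02180342] 0.013329218203112862 0.0 [-0.49335189 -0.01812352  0.1626005 ]
240 [(200, np.float64(0.437), np.float64(0.086), np.float64(0.017)), (225, np.float64(0.441), np.float64(0.101), np.float64(0.017)), (250, np.float64(0.422), np.float64(0.08), np.float64(0.114)), (262, np.float64(0.421), np.float64(0.081), np.float64(0.121)), (300, np.float64(0.424), np.float64(0.091), np.float64(0.122)), (306, np.float64(0.424), np.float64(0.092), np.float64(0.123)), (312, np.float64(0.425), np.float64(0.095), np.float64(0.122)), (318, np.float64(0.425), np.float64(0.096), np.float64(0.121))]
245 [(200, np.float64(0.434), np.float64(0.087), np.float64(0.017)), (225, np.float64(0.437), np.float64(0.102), np.float64(0.018)), (250, np.float64(0.422), np.float64(0.082), np.float64(0.109)), (262, np.float64(0.422), np.float64(0.084), np.float64(0.114)), (300, np.float64(0.423), np.float64(0.093), np.float64(0.119)), (306, np.float64(0.424), np.float64(0.095), np.float64(0.118)), (312, np.float64(0.425), np.float64(0.099), np.float64(0.114)), (318, np.float64(0.426), np.float
[... 2230 characters left out ...]
loat64(0.399), np.float64(0.085), np.float64(0.114)), (262, np.float64(0.4), np.float64(0.086), np.float64(0.12)), (300, np.float64(0.402), np.float64(0.095), np.float64(0.122)), (306, np.float64(0.402), np.float64(0.097), np.float64(0.122)), (312, np.float64(0.403), np.float64(0.099), np.float64(0.123)), (318, np.float64(0.403), np.float64(0.101), np.float64(0.122))]
bench z 0.0006105610088726088
w0 tops
scene [  0  77 323  61   0  14  32  36  20  17  10   7   1   0   0   0  29  97
 173 235 276  69 163 426]
89 [0.396 0.117 0.031] [0.441 0.137 0.05 ]
side [  0  56 223  56   0  10  24  31  37  20  35  30  38  30  22   4  13  67
 131 119 146 103 191 442]
77 [0.399 0.104 0.032] [0.44 0.13 0.05]
```

The depth in both fixed views shows the fingertips ending at z ≈ 0.031 while the TCP reads 0.022. The real tips are therefore about 9 mm behind the reported TCP, not 19 mm ahead as stated. I'll open and go lower in checked steps.

{"method": "play_rows", "body": {"deltas": [[0, 0, 0, 0, 0, 0], [0, 0, 0, 0, 0, 0], [0, 0, 0, 0, 0, 0], [0, 0, 0, 0, 0, 0], [0, 0, 0, 0, 0, 0], [0, 0, 0, 0, 0, 0], [0, 0, 0, 0, 0, 0], [0, 0, 0, 0, 0, 0], [0, 0, 0, 0, 0, 0], [0, 0, 0, 0, 0, 0]], "gripper": 1}}

```text
clock: 5.4
tool_pos: [0.42, 0.1201, 0.0219]
orientation: [180.0, -0.0, -102.0]
force: [0.1, -0.7, 1.1]
opening: 0.0773
gripper_force: 0.0
```

{"method": "play_rows", "body": {"deltas": [[0, 0, 0, 0, 0, 0], [0, 0, -0.006, 0, 0, 0], [0, 0, -0.006, 0, 0, 0], [0, 0, -0.006, 0, 0, 0], [0, 0, 0, 0, 0, 0], [0, 0, 0, 0, 0, 0]]}}

```text
clock: 6.0
tool_pos: [0.4198, 0.12, 0.0072]
orientation: [180.0, -0.0, -102.0]
force: [0.0, -0.1, 0.3]
opening: 0.0875
gripper_force: 0.0
```

```bash
cat > tip.py <<'E'
from fit import *
o=get_obs();t=o["tool_pos"];print(t,o["opening"],o["force"])
for n in("scene","side"):
    q,e=snapshot(n);P=cloud(q,e,camera_model(n))[e>0]
    for s in(-1,1):
        yw=np.radians(o["orientation"][2]);a=np.array([np.sin(yw),-np.cos(yw)])
        L=(P[:,:2]-t[:2])@a;w=(P[:,:2]-t[:2])@np.array([-a[1],a[0]])
        F=P[(abs(w)<.016)&(s*L>o["opening"]/2-.002)&(s*L<o["opening"]/2+.03)&(P[:,2]>-.01)&(P[:,2]<.08)]
        h,_=np.histogram(F[:,2],np.arange(-.008,.08,.004));print(n,s,h)
E
python3 tip.py
```

```text
[0.41984524 0.12000386 0.00717789] 0.08748263581616278 [ 0.04036002 -0.11113585  0.32340052]
scene -1 [ 0 48 48  0  0  2  5 13 11 14 10 10 10  6 12  8  6  7  5  4  4]
scene 1 [ 0 80 75  0  0  0  3  6 21 15 13  8  7  1  0  0  0  0  0  0  0]
side -1 [ 0 21 52  0  0  0  6  5 10  8 10  9  6  6 11 11  7 11  9  8  0]
side 1 [ 0 23 54  0  0  0  3 10  8  8  7 14 11  9 12 11  9 16 12 13  4]
```

{"method": "play_rows", "body": {"deltas": [[0, 0, -0.005, 0, 0, 0], [0, 0, -0.005, 0, 0, 0], [0, 0, -0.004, 0, 0, 0], [0, 0, 0, 0, 0, 0], [0, 0, 0, 0, 0, 0]]}}

```text
clock: 6.6
tool_pos: [0.4199, 0.1201, -0.0039]
orientation: [180.0, -0.0, -102.0]
force: [0.4, 0.6, 0.5]
opening: 0.0876
gripper_force: 0.0
```

{"method": "play_rows", "body": {"deltas": [[0, 0, 0, 0, 0, 0], [0, 0, 0, 0, 0, 0], [0, 0, 0, 0, 0, 0], [0, 0, 0, 0, 0, 0], [0, 0, 0, 0, 0, 0], [0, 0, 0, 0, 0, 0]], "gripper": -1}}

```text
clock: 7.2
tool_pos: [0.4201, 0.1202, -0.0036]
orientation: [-180.0, 0.0, -102.0]
force: [0.6, 0.1, 0.9]
opening: 0.0636
gripper_force: 30.0
```

{"method": "play_rows", "body": {"deltas": [[0, 0, 0.03, 0, 0, 0], [0, 0, 0.05, 0, 0, 0], [0, 0, 0.045, 0, 0, 0], [0.003, -0.03, 0, 0, 0, 0.0066], [0.003, -0.055, 0, 0, 0, 0.0066], [0.003, -0.055, 0, 0, 0, 0.0066], [0.003, -0.055, 0, 0, 0, 0.0066], [0.003, -0.055, 0, 0, 0, 0.0066], [0.003, -0.055, 0, 0, 0, 0.0066], [0.003, -0.055, 0, 0, 0, 0.0066]]}}

```text
clock: 8.2
tool_pos: [0.4364, -0.1696, 0.0963]
orientation: [-180.0, 0.0, -93.7]
force: [0.3, 1.0, -0.6]
opening: 0.0633
gripper_force: 30.0
```

{"method": "play_rows", "body": {"deltas": [[0.003, -0.055, 0, 0, 0, 0.0066], [0.003, -0.055, 0, 0, 0, 0.0066], [0.002, -0.055, 0, 0, 0, 0.0066], [0, -0.05, 0, 0, 0, 0], [0, -0.024, 0, 0, 0, 0], [0, 0, 0, 0, 0, 0], [0, 0, 0, 0, 0, 0], [0, 0, 0, 0, 0, 0]]}}

```text
clock: 9.0
tool_pos: [0.4429, -0.3583, 0.0961]
orientation: [180.0, 0.0, -90.1]
force: [1.7, 0.2, -0.9]
opening: 0.0637
gripper_force: 30.0
```

Run:
```python
from fit import *
print({k:get_obs()[k] for k in("tool_pos","orientation","opening","gripper_force")})
for n in("scene","side","wrist"):
    m=camera_model(n);q,e=snapshot(n);P=cloud(q,e,m)[e>0]
    print(n,rect(box(P,.35,.54,-.45,-.26,.03,.055)),rect(box(P,.35,.54,-.45,-.3,.095,.119)),rect(box(P,.35,.54,-.46,-.26,.1,.113)))
    cv2.imwrite(f"pics/h_{n}.png",q)
```

```text
{'tool_pos': array([ 0.44292094, -0.35831719,  0.09607434]), 'orientation': array([ 1.79972213e+02,  2.17350585e-02, -9.01256694e+01]), 'opening': 0.06365109718424466, 'gripper_force': 29.99990701675415}
scene (array([ 0.4419, -0.3592]), array([0.0706, 0.1085], dtype=float32), -0.82) (array([ 0.4374, -0.3506]), array([0.0822, 0.0752], dtype=float32), -30.94) (array([ 0.4403, -0.3451]), array([0.0937, 0.046 ], dtype=float32), 0.83)
side (array([ 0.4442, -0.3738]), array([0.0695, 0.0819], dtype=float32), -0.81) (array([ 0.4428, -0.3606]), array([0.0933, 0.0655], dtype=float32), 1.44) (array([ 0.4431, -0.3638]), array([0.0932, 0.0598], dtype=float32), -2.55)
wrist (array([ 0.4428, -0.3949]), array([0.0697, 0.0355], dtype=float32), -0.35) (array([ 0.4426, -0.3589]), array([0.0952, 0.0659], dtype=float32), 0.15) (array([ 0.4425, -0.3588]), array([0.0944, 0.0658], dtype=float32), 0.15)
```

View pics/h_wrist.png

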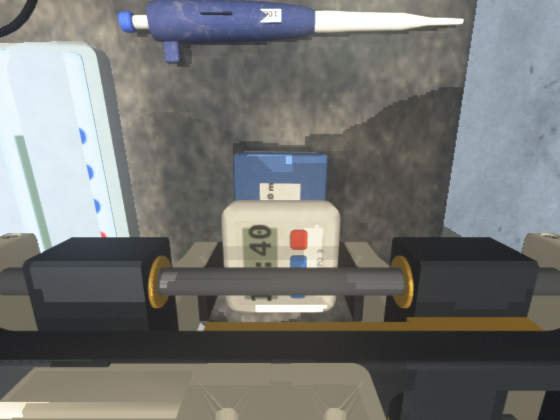

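The timer (column 281) is held over the blue lid (columns 233–327) and sits 2–3 mm short in y. I'll correct that, lower and release.

{"method": "play_rows", "body": {"deltas": [[0, -0.003, -0.02, 0, 0, -0.003], [0, 0, -0.02, 0, 0, 0], [0, 0, -0.012, 0, 0, 0], [0, 0, -0.006, 0, 0, 0], [0, 0, -0.004, 0, 0, 0], [0, 0, -0.002, 0, 0, 0], [0, 0, 0, 0, 0, 0], [0, 0, 0, 0, 0, 0], [0, 0, 0, 0, 0, 0]]}}

```text
clock: 10.05
tool_pos: [0.4434, -0.3616, 0.0455]
orientation: [-180.0, -0.0, -90.7]
force: [-0.3, -0.2, -0.9]
opening: 0.0634
gripper_force: 30.0
```

{"method": "play_rows", "body": {"deltas": [[0, 0, 0, 0, 0, 0], [0, 0, 0, 0, 0, 0], [0, 0, 0, 0, 0, 0], [0, 0, 0, 0, 0, 0], [0, 0, 0, 0, 0, 0], [0, 0, 0, 0, 0, 0]], "gripper": 1}}

```text
clock: 10.65
tool_pos: [0.4432, -0.3615, 0.0451]
orientation: [180.0, 0.0, -90.7]
force: [-0.1, 0.3, -0.7]
opening: 0.0878
gripper_force: 0.0
```

{"method": "play_rows", "body": {"deltas": [[0, 0, 0.03, 0, 0, 0], [0, 0, 0.05, 0, 0, 0], [0, 0, 0.05, 0, 0, 0], [0, 0, 0.05, 0, 0, 0], [0, 0.04, 0, 0, 0, 0.02], [0, 0.05, 0, 0, 0, 0.02], [-0.005, 0.05, 0, 0, 0, 0.015], [-0.01, 0.05, 0, 0, 0, 0], [0, 0, 0, 0, 0, 0], [0, 0, 0, 0, 0, 0]]}}

```text
clock: 11.65
tool_pos: [0.4315, -0.2087, 0.1896]
orientation: [-179.9, -0.0, -80.6]
force: [0.2, -0.5, 1.2]
opening: 0.0877
gripper_force: 0.0
```

Run:
```python
from fit import *
print({k:get_obs()[k] for k in("tool_pos","orientation","opening","gripper_force")})
for n in("scene","side","wrist"):
    m=camera_model(n);q,e=snapshot(n);P=cloud(q,e,m)[e>0]
    B=box(P,.35,.54,-.45,-.27,.03,.08)
    print(n,"box",rect(B[B[:,2]<.052]),"timer",rect(B[B[:,2]>.055]),"tube",lying(box(P,.37,.5,-.27,-.11,.006,.05),.017), "tank",rect(box(P,.6,.8,-.14,.06,.045,.09)))
    cv2.imwrite(f"pics/i_{n}.png",q)
```

```text
{'tool_pos': array([ 0.4314885 , -0.20873099,  0.18961933]), 'orientation': array([-1.79932816e+02, -2.29881618e-02, -8.06461792e+01]), 'opening': 0.0876597554325129, 'gripper_force': 0.0}
scene box (array([ 0.441 , -0.3561]), array([0.0705, 0.1027], dtype=float32), -0.22) timer (array([ 0.4411, -0.3599]), array([0.0648, 0.0699], dtype=float32), -1.15) tube (array([ 0.4287, -0.1797]), 8.7, 'len', np.float64(0.1139)) tank (array([ 0.682 , -0.0481]), array([0.079 , 0.1601], dtype=float32), 6.56)
side box (array([ 0.4444, -0.3622]), array([0.0696, 0.1039], dtype=float32), -0.65) timer (array([ 0.4439, -0.3639]), array([0.064, 0.066], dtype=float32), -2.4) tube (array([ 0.4306, -0.1895]), 10.88, 'len', np.float64(0.1027)) tank (array([ 0.6837, -0.0492]), array([0.0766, 0.1576], dtype=float32), 6.86)
wrist box (array([ 0.4432, -0.3553]), array([0.0696, 0.092 ], dtype=float32), -0.86) timer (array([ 0.4423, -0.3617]), array([0.0641, 0.0666], dtype=float32), -0.71) tube (array([ 0.4278, -0.1837]), 10.65, 'len', np.float64(0.1117)) tank (array([ 0.6957, -0.1237]), array([0.0018, 0.0649], dtype=float32), -85.38)
```

View pics/i_wrist.png

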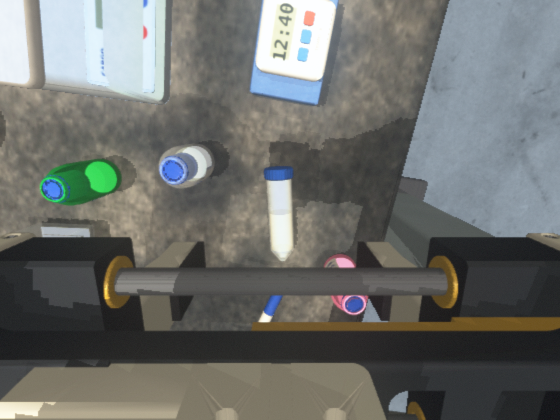

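The timer sits squarely on the lid. The tube is at (280,212) in the wrist view, in line with the jaw centre, and the pink bottle is clear. Next I'll grasp the tube.

{"method": "play_rows", "body": {"deltas": [[-0.004, 0.032, 0, 0, 0, 0.003], [0, 0, -0.05, 0, 0, 0], [0, 0, -0.055, 0, 0, 0], [0, 0, -0.055, 0, 0, 0], [0, 0, -0.05, 0, 0, 0], [0, 0, -0.018, 0, 0, 0], [0, 0, -0.012, 0, 0, 0], [0, 0, 0, 0, 0, 0], [0, 0, 0, 0, 0, 0]]}}

```text
clock: 12.7
tool_pos: [0.4286, -0.1843, -0.0025]
orientation: [-180.0, -0.0, -80.3]
force: [-0.4, -0.2, 0.3]
opening: 0.0875
gripper_force: 0.0
```

{"method": "play_rows", "body": {"deltas": [[0, 0, 0, 0, 0, 0], [0, 0, 0, 0, 0, 0], [0, 0, 0, 0, 0, 0], [0, 0, 0, 0, 0, 0], [0, 0, 0, 0, 0, 0], [0, 0, 0, 0, 0, 0], [0, 0, 0, 0, 0, 0], [0, 0, 0, 0, 0, 0], [0, 0, 0, 0, 0, 0]], "gripper": -1}}

```text
clock: 13.6
tool_pos: [0.428, -0.1838, -0.003]
orientation: [180.0, 0.0, -80.2]
force: [0.4, 0.2, 1.0]
opening: 0.0336
gripper_force: 29.6
```

{"method": "play_rows", "body": {"deltas": [[0, 0, 0.03, 0, 0, 0], [0, 0, 0.04, 0, 0, 0], [0, 0, 0.03, 0, 0, 0], [0.0254, 0.0292, 0, 0, 0, -0.0034], [0.0254, 0.0292, 0, 0, 0, -0.0034], [0.0254, 0.0292, 0, 0, 0, -0.0034], [0.0254, 0.0292, 0, 0, 0, -0.0034], [0.0254, 0.0292, 0, 0, 0, -0.0034], [0, 0, 0, 0, 0, 0], [0, 0, 0, 0, 0, 0]]}}

```text
clock: 14.6
tool_pos: [0.5294, -0.0666, 0.0766]
orientation: [179.9, 0.0, -83.2]
force: [-0.5, 0.0, -1.4]
opening: 0.0339
gripper_force: 29.6
```

{"method": "play_rows", "body": {"deltas": [[0, 0, -0.04, 0, 0, 0], [0, 0, -0.03, 0, 0, 0], [0, 0, -0.02, 0, 0, 0], [0, 0, 0, 0, 0, 0], [0, 0, 0, 0, 0, 0]]}}

```text
clock: 15.1
tool_pos: [0.5292, -0.0676, 0.0053]
orientation: [180.0, -0.0, -83.3]
force: [-0.1, 0.0, 0.9]
opening: 0.0337
gripper_force: 29.6
```

Run:
```python
from fit import *
print({k:get_obs()[k] for k in("tool_pos","orientation","opening","gripper_force")})
for n in("scene","side","wrist"):
    m=camera_model(n);q,e=snapshot(n);P=cloud(q,e,m)[e>0]
    B=box(P,.45,.6,-.15,.02,.004,.036);hsv=0
    t=np.array([-.1184,.993]);u=np.sort(B[:,:2]@t)
    print(n,"tube ends",u[[0,5,-6,-1]].round(4),rect(B),"tank",rect(box(P,.6,.8,-.16,.06,.045,.08)))
    cv2.imwrite(f"pics/j_{n}.png",q)
```

```text
{'tool_pos': array([ 0.5291911 , -0.06763968,  0.00531265]), 'orientation': array([ 1.79959045e+02, -1.31955555e-02, -8.33282721e+01]), 'opening': 0.033738919087957786, 'gripper_force': 29.616189301013947}
scene tube ends [-0.1649 -0.1361 -0.07   -0.0691] (array([ 0.5079, -0.061 ]), array([0.069 , 0.0909], dtype=float32), -49.25) tank (array([ 0.6655, -0.0495]), array([0.1115, 0.1557], dtype=float32), 8.02)
side tube ends [-0.1882 -0.187  -0.1195 -0.0647] (array([ 0.5285, -0.0655]), array([0.0659, 0.1202], dtype=float32), 12.17) tank (array([ 0.6844, -0.0498]), array([0.0769, 0.1563], dtype=float32), 6.28)
wrist tube ends [-0.1855 -0.1854 -0.0972 -0.095 ] (array([ 0.5305, -0.0786]), array([0.0619, 0.0928], dtype=float32), -12.15) tank (array([ 0.6527, -0.0979]), array([0.0063, 0.0398], dtype=float32), 5.75)
```

View pics/j_scene.png

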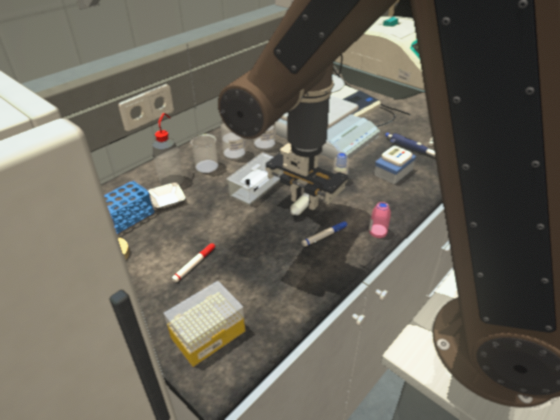

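The tube is held in front of the tank at about (300,204), and its ends agree with the target to about 1 mm. I'll set it down and go to the red marker, tilting the tool so the gripper body clears the tank later.

{"method": "play_rows", "body": {"deltas": [[0, 0, -0.005, 0, 0, 0], [0, 0, -0.003, 0, 0, 0], [0, 0, -0.002, 0, 0, 0], [0, 0, 0, 0, 0, 0], [0, 0, 0, 0, 0, 0]]}}

```text
clock: 15.75
tool_pos: [0.5296, -0.067, -0.0029]
orientation: [180.0, -0.0, -83.3]
force: [-1.0, 0.1, 1.4]
opening: 0.0342
gripper_force: 29.6
```

{"method": "play_rows", "body": {"deltas": [[0, 0, 0, 0, 0, 0], [0, 0, 0, 0, 0, 0], [0, 0, 0, 0, 0, 0], [0, 0, 0, 0, 0, 0], [0, 0, 0, 0, 0, 0]], "gripper": 0.2}}

```text
clock: 16.25
tool_pos: [0.5296, -0.0671, -0.003]
orientation: [180.0, 0.0, -83.3]
force: [0.1, -0.1, 0.0]
opening: 0.052
gripper_force: 0.0
```

{"method": "play_rows", "body": {"deltas": [[0, 0, 0.03, 0, 0, 0], [0, 0, 0.05, 0, 0, 0], [0, 0, 0.05, 0, 0, 0], [0, 0, 0.05, 0, 0, 0], [0.01, 0.04, 0, 0, 0, 0.005], [0.012, 0.055, 0, 0, 0, 0.005], [0.012, 0.055, 0, 0, 0, 0], [0.012, 0.055, 0, 0, 0, 0], [0.012, 0.055, 0, 0, 0, 0], [0.012, 0.055, 0, 0, 0, 0]]}}

```text
clock: 17.25
tool_pos: [0.5856, 0.1868, 0.1411]
orientation: [-180.0, 0.0, -81.5]
force: [0.4, 0.3, -0.3]
opening: 0.0528
gripper_force: 0.0
```

{"method": "play_rows", "body": {"deltas": [[0, 0.05, -0.02, 0.0033, -0.022, 0], [0, 0.027, -0.02, 0.0033, -0.022, 0], [0, 0, 0, 0, 0, 0], [0, 0, 0, 0, 0, 0], [0, 0, 0, 0, 0, 0]]}}

```text
clock: 17.75
tool_pos: [0.5862, 0.2465, 0.1098]
orientation: [-172.0, 0.0, -81.5]
force: [-0.4, 0.1, 0.2]
opening: 0.0527
gripper_force: 0.0
```

Run:
```python
from fit import *
print({k:get_obs()[k] for k in("tool_pos","orientation","opening","gripper_force")})
t=np.array([-.1184,.993])
for n in("scene","side","wrist"):
    m=camera_model(n);q,e=snapshot(n);P=cloud(q,e,m)[e>0]
    R=box(P,.5,.67,.15,.34,.004,.02)
    print(n,"red",lying(R,.0075) if len(R)>50 else len(R))
    if n!="wrist":
        U=box(P,.48,.58,-.15,.02,.006,.04);print(" tube",lying(U,.017),np.percentile(U[:,:2]@t,[.5,99.5]).round(4))
    cv2.imwrite(f"pics/k_{n}.png",q)
```

```text
{'tool_pos': array([0.58622881, 0.24653351, 0.10980879]), 'orientation': array([-1.71963898e+02,  2.80499078e-02, -8.15132577e+01]), 'opening': 0.052732028187450694, 'gripper_force': 0.0}
scene red (array([0.5843, 0.2466]), 8.34, 'len', np.float64(0.1336))
 tube (array([ 0.5311, -0.064 ]), 5.7, 'len', np.float64(0.114)) [-0.1834 -0.0692]
side red (array([0.5862, 0.2405]), 8.51, 'len', np.float64(0.1392))
 tube (array([ 0.5326, -0.0742]), 7.91, 'len', np.float64(0.1013)) [-0.1875 -0.0861]
wrist red (array([0.5852, 0.244 ]), 8.27, 'len', np.float64(0.1211))
```

View pics/k_wrist.png

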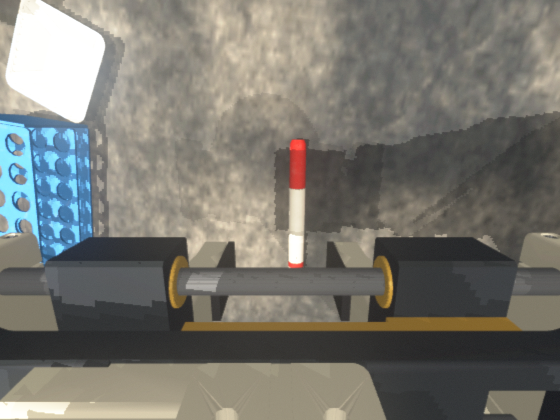

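The wrist view shows the red marker at column 297, about 1 cm off the jaw line and parallel to the pads. The offset is consistent with the tilt. I'll narrow the jaws and descend.

{"method": "play_rows", "body": {"deltas": [[0, 0, -0.035, 0, 0, 0], [0, 0, -0.035, 0, 0, 0], [0, 0, -0.03, 0, 0, 0], [0, 0, 0, 0, 0, 0], [0, 0, -0.02, 0, 0, 0], [0, 0, -0.01, 0, 0, 0], [0, 0, -0.006, 0, 0, 0], [0, 0, -0.004, 0, 0, 0], [0, 0, 0, 0, 0, 0], [0, 0, 0, 0, 0, 0]], "gripper": -0.32}}

```text
clock: 18.9
tool_pos: [0.5859, 0.2468, -0.0024]
orientation: [-172.0, 0.0, -81.5]
force: [-0.2, 0.3, 0.1]
opening: 0.0296
gripper_force: 0.0
```

{"method": "play_rows", "body": {"deltas": [[0, 0, 0, 0, 0, 0], [0, 0, 0, 0, 0, 0], [0, 0, 0, 0, 0, 0], [0, 0, 0, 0, 0, 0], [0, 0, 0, 0, 0, 0]], "gripper": -1}}

```text
clock: 19.4
tool_pos: [0.5858, 0.2467, -0.0026]
orientation: [-172.0, 0.0, -81.5]
force: [-1.2, 0.5, 5.2]
opening: 0.015
gripper_force: 29.6
```

{"method": "play_rows", "body": {"deltas": [[0, 0, 0.025, 0, 0, 0], [0, 0, 0.035, 0, 0, 0], [0, 0, 0.03, 0, 0, 0], [0.002, -0.05, 0, 0, 0, -0.0047], [0.002, -0.055, 0, 0, 0, -0.0047], [0.002, -0.055, 0, 0, 0, 0], [0.002, -0.055, 0, 0, 0, 0], [0.002, -0.055, 0, 0, 0, 0], [0.002, -0.055, 0, 0, 0, 0], [0.002, -0.055, 0, 0, 0, 0]]}}

```text
clock: 20.4
tool_pos: [0.5965, -0.0591, 0.069]
orientation: [-172.0, 0.0, -83.2]
force: [0.8, -0.7, 0.2]
opening: 0.0149
gripper_force: 29.3
```

{"method": "play_rows", "body": {"deltas": [[0, -0.002, 0, 0, 0, 0], [0, 0, -0.03, 0, 0, 0], [0, 0, -0.02, 0, 0, 0], [0, 0, -0.02, 0, 0, 0], [0, 0, 0, 0, 0, 0], [0, 0, 0, 0, 0, 0], [0, 0, 0, 0, 0, 0]]}}

```text
clock: 21.1
tool_pos: [0.5975, -0.0587, 0.0139]
orientation: [-171.9, 0.0, -83.2]
force: [-0.1, 0.1, 0.5]
opening: 0.0147
gripper_force: 29.3
```

Run:
```python
from fit import *
print({k:get_obs()[k] for k in("tool_pos","orientation","opening","gripper_force","force")})
for n in("scene","side","wrist"):
    m=camera_model(n);q,e=snapshot(n);cv2.imwrite(f"pics/l_{n}.png",q)
    np.savez(f"l_{n}.npz",p=q,d=e,T=m["world_to_cam"])
    P=cloud(q,e,m);hsv=cv2.cvtColor(q,cv2.COLOR_BGR2HSV)
    k=(e>0)&(((hsv[...,0]<8)|(hsv[...,0]>172))&(hsv[...,1]>140))&(P[...,2]<.05)&(P[...,2]>.01)&(abs(P[...,0]-.6)<.06)&(abs(P[...,1]+.06)<.13);R=P[k]
    print(n,len(R),R.mean(0) if len(R) else "")
    if len(R): u=R[:,:2]@np.array([-.1184,.993]);w=R[:,:2]@np.array([.993,.1184]);print(np.percentile(u,[2,98]),np.percentile(w,[2,50,98]))
```

```text
{'tool_pos': array([ 0.59747797, -0.05874624,  0.01394468]), 'orientation': array([-1.71921071e+02,  4.28666573e-03, -8.31689854e+01]), 'opening': 0.014697051471464502, 'gripper_force': 29.312811456620693, 'force': array([-0.10879768,  0.05490753,  0.4975038 ])}
scene 0 
side 89 [ 0.59924267 -0.10479181  0.0296066 ]
[-0.19320354 -0.15212657] [0.57644465 0.5822486  0.59001451]
wrist 2175 [ 0.59921042 -0.10097938  0.030497  ]
[-0.19130322 -0.1501863 ] [0.5766707  0.58288605 0.59055379]
```

View pics/l_side.png

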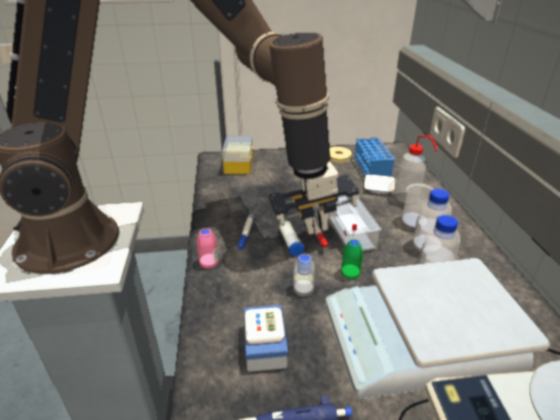

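The side view shows the marker held between tube (290,237) and tank (355,220), with the red end at (322,240). I'll nudge it by 1–1.5 mm, lower and release slightly.

{"method": "play_rows", "body": {"deltas": [[0.0012, -0.0018, -0.008, 0, 0, 0], [0, 0, -0.006, 0, 0, 0], [0, 0, -0.004, 0, 0, 0], [0, 0, -0.002, 0, 0, 0], [0, 0, 0, 0, 0, 0], [0, 0, 0, 0, 0, 0]]}}

```text
clock: 21.85
tool_pos: [0.5975, -0.0606, -0.0026]
orientation: [-172.0, -0.0, -83.2]
force: [-3.3, 0.2, 7.6]
opening: 0.0151
gripper_force: 29.9
```

{"method": "play_rows", "body": {"deltas": [[0, 0, 0, 0, 0, 0], [0, 0, 0, 0, 0, 0], [0, 0, 0, 0, 0, 0], [0, 0, 0, 0, 0, 0]], "gripper": -0.3}}

```text
clock: 22.25
tool_pos: [0.5977, -0.0605, -0.0031]
orientation: [-172.0, 0.0, -83.2]
force: [-0.0, 0.6, -0.2]
opening: 0.0302
gripper_force: 0.0
```

{"method": "play_rows", "body": {"deltas": [[0, 0, 0.02, 0, 0, 0], [0, 0, 0.04, 0, 0, 0], [0, 0, 0.05, 0, 0, 0], [0, 0, 0.05, 0, 0, 0], [0, 0, 0.05, 0, 0, 0], [-0.02, 0.045, 0.02, -0.006, 0.043, 0], [-0.02, 0.05, 0, 0, 0, 0], [-0.02, 0.05, 0, 0, 0, 0], [0, 0, 0, 0, 0, 0], [0, 0, 0, 0, 0, 0]]}}

```text
clock: 23.25
tool_pos: [0.5495, 0.0565, 0.1811]
orientation: [-179.8, -0.1, -83.0]
force: [-0.0, -0.0, -0.0]
opening: 0.0307
gripper_force: 0.0
```

```bash
cat > chk.py <<'E'
from fit import *
print({k:get_obs()[k].round(4) for k in("tool_pos","orientation","force")})
for n in("scene","side","wrist"):
    m=camera_model(n);q,e=snapshot(n);cv2.imwrite(f"pics/m_{n}.png",q);P=cloud(q,e,m)[e>0]
    R=box(P,.55,.64,-.16,.04,.004,.02);R=R[R[:,0]-.1184*-R[:,1]<.61]
    t=np.array([-.1184,.993]);w=np.array([.993,.1184])
    f=lambda A,v,p=(.5,99.5):np.percentile(A[:,:2]@v,p).round(4) if len(A)>20 else None
    U=box(P,.48,.58,-.15,.02,.006,.04);T=box(P,.6,.8,-.16,.06,.045,.08)
    top=U[U[:,2]>.031];F=box(P,.62,.72,-.14,.04,.02,.075)
    print(n,"red t",f(R,t),"w",f(R,w),lying(R,.0075),"\n tube t",f(U,t),"w",f(U,w),"ridge w",f(top,w,(2,50,98)),lying(U,.017),"\n tank t",f(T,t),"w",f(T,w),"front",f(F,w,(.5,2)),rect(T))
    print(" bottle",standing(box(P,.49,.58,-.27,-.17,.008,.054),.0215))
E
python3 chk.py
```

```text
{'tool_pos': array([0.5495, 0.0565, 0.1811]), 'orientation': array([-1.79794e+02, -1.46700e-01, -8.30490e+01]), 'force': array([-0.0487, -0.0298, -0.0477])}
scene red t [-0.1925 -0.0638] w [0.5737 0.5886] (array([ 0.5941, -0.0582]), 6.92, 'len', np.float64(0.1286)) 
 tube t [-0.1834 -0.0683] w [0.4997 0.57  ] ridge w [0.506  0.5153 0.5244] (array([ 0.5313, -0.0636]), 5.52, 'len', np.float64(0.1153)) 
 tank t [-0.2061 -0.0513] w [0.6332 0.7088] front [0.6329 0.6338] (array([ 0.6823, -0.0499]), array([0.0785, 0.1613], dtype=float32), 6.61)
 bottle [ 0.5337 -0.2269]
side red t [-0.196  -0.0671] w [0.5329 0.5899] (array([ 0.5953, -0.0615]), 6.29, 'len', np.float64(0.1289)) 
 tube t [-0.187  -0.0855] w [0.5016 0.5349] ridge w [0.5097 0.5177 0.5267] (array([ 0.5325, -0.0737]), 7.55, 'len', np.float64(0.1015)) 
 tank t [-0.2079 -0.0543] w [0.6353 0.7106] front [0.6352 0.6357] (array([ 0.6841, -0.0503]), array([0.0769, 0.157 ], dtype=float32), 6.89)
 bottle [ 0.5358 -0.2279]
wrist red t [-0.1935 -0.0661] w [0.5758 0.5905] (array([ 0.5945, -0.0598]), 6.72, 'len', np.float64(0.1273)) 
 tube t 
[... 213 characters left out ...]
0.0415]), array([0.0766, 0.1388], dtype=float32), 6.71)fit.py:14: RuntimeWarning: Mean of empty slice.
  s=least_squares(lambda q:np.hypot(Q[:,0]-q[0],Q[:,1]-q[1])-r,Q[:,:2].mean(0),loss="soft_l1",f_scale=.001);return np.round(s.x,4)
  ret = um.true_divide(
Traceback (most recent call last):
  File "chk.py", line 11, in <module>
    print(" bottle",standing(box(P,.49,.58,-.27,-.17,.008,.054),.0215))
                    ~~~~~~~~^^^^^^^^^^^^^^^^^^^^^^^^^^^^^^^^^^^^^^^^^^
  File "fit.py", line 14, in standing
    s=least_squares(lambda q:np.hypot(Q[:,0]-q[0],Q[:,1]-q[1])-r,Q[:,:2].mean(0),loss="soft_l1",f_scale=.001);return np.round(s.x,4)
ValueError: Initial guess is outside of provided bounds
```

View pics/m_wrist.png

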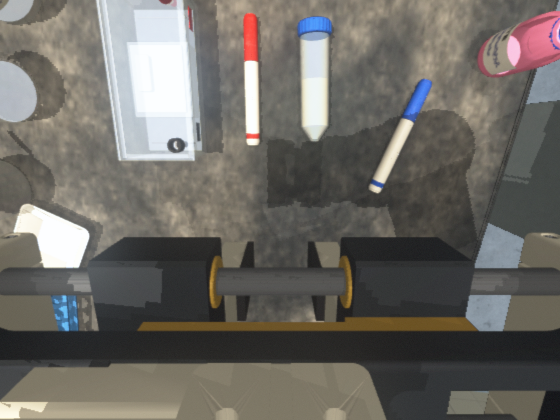

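The wrist view shows the tube at column 315 and the red marker at 251, parallel to the tank front at about 200. The tube-to-tank gap measures 100 mm and the marker is within 2 mm of midway. The bottle is next.

{"method": "play_rows", "body": {"deltas": [[-0.0026, -0.04, 0, 0, 0, 0], [-0.0026, -0.053, 0, 0, 0, 0], [-0.0026, -0.053, 0, 0, 0, 0], [-0.0026, -0.053, 0, 0, 0, 0], [-0.0026, -0.053, 0, 0, 0, 0], [-0.0026, -0.053, 0, 0, 0, 0], [-0.0029, -0.05, 0, 0, 0, 0], [0, 0, 0, 0, 0, 0], [0, 0, 0, 0, 0, 0], [0, 0, 0, 0, 0, 0]], "gripper": 1}}

```text
clock: 24.4
tool_pos: [0.5347, -0.2287, 0.1808]
orientation: [-179.8, -0.1, -83.2]
force: [0.6, 0.8, -0.3]
opening: 0.0876
gripper_force: 0.0
```

Run:
```python
from fit import *
m=camera_model("wrist");o=get_obs();print(o["tool_pos"],o["opening"],o["orientation"])
q,e=snapshot("wrist");cv2.imwrite("pics/n_wrist.png",q)
for n in("scene","side","wrist"):
    if n!="wrist":q,e=snapshot(n);m=camera_model(n)
    else: m=camera_model(n);q,e=snapshot(n)
    P=cloud(q,e,m)[e>0];B=box(P,.49,.58,-.28,-.17,.008,.054);K=box(P,.49,.58,-.28,-.17,.07,.083)
    print(n,standing(B,.0215) if len(B)>20 else len(B),standing(K,.0135) if len(K)>20 else len(K))
```

```text
[ 0.53471528 -0.2287135   0.18084466] 0.08762218337621167 [-1.79823959e+02 -1.39027810e-01 -8.32433303e+01]
scene [ 0.5338 -0.227 ] [ 0.5324 -0.2252]
side [ 0.5357 -0.2278] [ 0.5351 -0.231 ]
wrist [ 0.5346 -0.2278] [ 0.5349 -0.2297]
```

{"method": "play_rows", "body": {"deltas": [[0, 0.0008, -0.045, 0, 0, 0], [0, 0, -0.05, 0, 0, 0], [0, 0, -0.045, 0, 0, 0], [0, 0, -0.03, 0, 0, 0], [0, 0, -0.02, 0, 0, 0], [0, 0, -0.013, 0, 0, 0], [0, 0, 0, 0, 0, 0], [0, 0, 0, 0, 0, 0]]}}

```text
clock: 25.4
tool_pos: [0.5356, -0.2276, 0.0193]
orientation: [-179.8, -0.2, -83.1]
force: [1.5, -0.4, 0.1]
opening: 0.0875
gripper_force: 0.0
```

{"method": "play_rows", "body": {"deltas": [[0, 0, 0, 0, 0, 0], [0, 0, 0, 0, 0, 0], [0, 0, 0, 0, 0, 0], [0, 0, 0, 0, 0, 0], [0, 0, 0, 0, 0, 0], [0, 0, 0, 0, 0, 0], [0, 0, 0, 0, 0, 0], [0, 0, 0, 0, 0, 0]], "gripper": -1}}

```text
clock: 26.2
tool_pos: [0.535, -0.2279, 0.0187]
orientation: [-179.8, -0.2, -83.2]
force: [-0.9, 0.1, 1.1]
opening: 0.0427
gripper_force: 30.0
```

{"method": "play_rows", "body": {"deltas": [[0, 0, 0.025, 0, 0, 0], [0, 0, 0.04, 0, 0, 0], [0, 0, 0.035, 0, 0, 0], [-0.003, 0.04, 0, 0, 0, 0], [-0.003, 0.05, 0, 0, 0, 0], [-0.003, 0.05, 0, 0, 0, 0], [-0.003, 0.05, 0, 0, 0, 0], [-0.003, 0.05, 0, 0, 0, 0], [-0.004, 0.05, 0, 0, 0, 0], [-0.004, 0.049, 0, 0, 0, 0]]}}

```text
clock: 27.2
tool_pos: [0.516, 0.0449, 0.0986]
orientation: [-179.8, -0.1, -83.2]
force: [0.7, 0.2, -0.4]
opening: 0.0423
gripper_force: 30.0
```

{"method": "play_rows", "body": {"deltas": [[0, 0, 0, 0, 0, 0], [0, 0, -0.03, 0, 0, 0], [0, 0, -0.03, 0, 0, 0], [0, 0, -0.02, 0, 0, 0], [0, 0, 0, 0, 0, 0], [0, 0, 0, 0, 0, 0], [0, 0, 0, 0, 0, 0]]}}

```text
clock: 27.9
tool_pos: [0.5173, 0.0434, 0.0356]
orientation: [-179.7, -0.1, -83.2]
force: [0.2, -0.1, -0.8]
opening: 0.0421
gripper_force: 30.0
```

Run:
```python
from fit import *
print({k:get_obs()[k].round(4) for k in("tool_pos","orientation","force")})
for n in("scene","side","wrist"):
    m=camera_model(n);q,e=snapshot(n);P=cloud(q,e,m)[e>0]
    t=np.array([-.1184,.993]);w=np.array([.993,.1184])
    B=box(P,.48,.56,0.01,.08,.02,.04);U=box(P,.48,.58,-.15,.0,.006,.04)
    f=lambda A,v:np.percentile(A[:,:2]@v,[1,99]).round(4) if len(A)>20 else len(A)
    print(n,"bottle",standing(B,.0215) if len(B)>20 else len(B),"t",f(B,t),"tube t",f(U,t))
```

```text
{'tool_pos': array([0.5173, 0.0434, 0.0356]), 'orientation': array([-1.797259e+02, -1.344000e-01, -8.319100e+01]), 'force': array([ 0.2226, -0.0813, -0.8168])}
scene bottle [0.5154 0.044 ] t [-0.0225  0.0058] tube t [-0.0838 -0.0722]
side bottle [0.517  0.0429] t [-0.0423 -0.0201] tube t [-0.1869 -0.0867]
wrist bottle [0.5164 0.0435] t [-0.0397 -0.0267] tube t [-0.1526 -0.0728]
```

{"method": "play_rows", "body": {"deltas": [[0, 0, -0.008, 0, 0, 0], [0, 0, -0.006, 0, 0, 0], [0, 0, -0.004, 0, 0, 0], [0, 0, -0.003, 0, 0, 0], [0, 0, 0, 0, 0, 0], [0, 0, 0, 0, 0, 0], [0, 0, 0, 0, 0, 0]]}}

```text
clock: 28.75
tool_pos: [0.5163, 0.0432, 0.0186]
orientation: [-179.8, -0.2, -83.2]
force: [-5.2, 0.6, 12.4]
opening: 0.0422
gripper_force: 30.0
```

{"method": "play_rows", "body": {"deltas": [[0, 0, 0, 0, 0, 0], [0, 0, 0, 0, 0, 0], [0, 0, 0, 0, 0, 0], [0, 0, 0, 0, 0, 0], [0, 0, 0, 0, 0, 0]], "gripper": 0.5}}

```text
clock: 29.25
tool_pos: [0.5165, 0.0433, 0.0177]
orientation: [-179.8, -0.2, -83.2]
force: [0.1, 0.2, -0.4]
opening: 0.0654
gripper_force: 0.0
```

{"method": "play_rows", "body": {"deltas": [[0, 0, 0.02, 0, 0, 0], [0, 0, 0.03, 0, 0, 0], [0, 0, 0.05, 0, 0, 0], [0, 0, 0.05, 0, 0, 0], [0, 0, 0.05, 0, 0, 0], [0, 0.03, 0, 0, 0, 0], [0, 0.05, 0, 0, 0, 0], [0, 0.05, 0, 0, 0, 0], [0, 0, 0, 0, 0, 0], [0, 0, 0, 0, 0, 0]]}}

```text
clock: 30.25
tool_pos: [0.5163, 0.1481, 0.1775]
orientation: [-179.8, -0.2, -83.1]
force: [0.4, -1.1, -0.6]
opening: 0.0659
gripper_force: 0.0
```

Run:
```python
from fit import *
print({k:get_obs()[k].round(4) for k in("tool_pos","orientation","force")})
t=np.array([-.1184,.993]);w=np.array([.993,.1184])
f=lambda A,v,p=(.5,99.5):np.percentile(A[:,:2]@v,p).round(4) if len(A)>20 else len(A)
for n in("scene","side","wrist"):
    m=camera_model(n);q,e=snapshot(n);cv2.imwrite(f"pics/o_{n}.png",q);P=cloud(q,e,m)[e>0]
    B=box(P,.47,.56,0.01,.08,.008,.054);K=box(P,.47,.56,0.01,.08,.07,.083);U=box(P,.48,.58,-.15,.0,.006,.04);R=box(P,.55,.64,-.16,.04,.004,.02);R=R[R[:,:2]@w<.61]
    T=box(P,.6,.8,-.16,.06,.045,.08);M=box(P,.35,.54,-.45,-.27,.055,.08)
    print(n,"bottle",standing(B,.0215),standing(K,.0135),"w",standing(B,.0215)@w,"t",f(B,t),"tube t",f(U,t),"ridge",f(U[U[:,2]>.031],w,(2,50,98)),"red t,w",f(R,t),f(R,w),"tank w,t",f(T,w),f(T,t),"blue",lying(box(P,.39,.48,-.11,.05,.004,.03),.0075),"timer",rect(M) if len(M)>20 else 0)
```

```text
{'tool_pos': array([0.5163, 0.1481, 0.1775]), 'orientation': array([-1.79838e+02, -1.60400e-01, -8.30835e+01]), 'force': array([ 0.3777, -1.1272, -0.6162])}
scene bottle [0.5146 0.0439] [0.5125 0.046 ] w 0.51619556 t [-0.0293  0.0061] tube t [-0.1843 -0.0698] ridge [0.5056 0.5151 0.5254] red t,w [-0.1915 -0.0639] [0.5736 0.5903] tank w,t [0.6332 0.7089] [-0.1772 -0.0515] blue (array([ 0.4251, -0.0207]), -14.13, 'len', np.float64(0.1273)) timer (array([ 0.4409, -0.3591]), array([0.0649, 0.0672], dtype=float32), -0.58)
side bottle [0.5158 0.0431] [0.5157 0.0397] w 0.51729244 t [-0.0426 -0.0126] tube t [-0.1867 -0.0864] ridge [0.5101 0.5174 0.5264] red t,w [-0.1955 -0.0657] [0.5328 0.5906] tank w,t [0.6353 0.7103] [-0.2078 -0.0552] blue (array([ 0.4256, -0.0243]), -14.47, 'len', np.float64(0.1267)) timer (array([ 0.4439, -0.3639]), array([0.064 , 0.0657], dtype=float32), -2.58)
wrist bottle [0.5152 0.0435] [0.5155 0.044 ] w 0.516744 t [-0.0082  0.0041] tube t [-0.1041 -0.0696] ridge [0.5094 0.516  0.5228] red t,w [-0.1092 -0.065 ] [0.5758 0.5904] tank w,t [0.6347 0.7095] [-0.092  -0.0525] blue (array([ 0.4286, -0.0096]), -14.52, 'len', np.float64(0.1035)) timer 0
```

View pics/o_wrist.png

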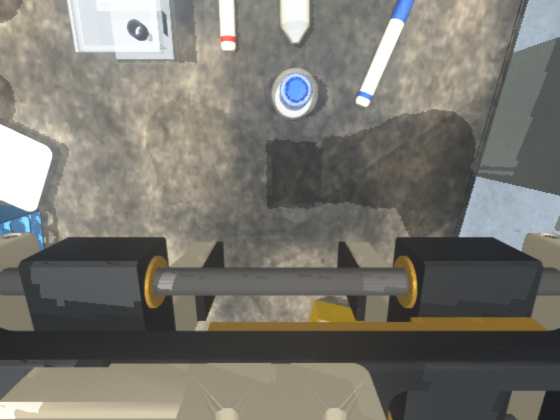

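The wrist view shows the bottle upright at (295,92), in line with the tube tip at (294,35), and the blue marker hasn't moved. All placings measure within about 2 mm, so I'm handing in.

```bash
python3 -c "
from plant import *
print(close_job())"
```

```text
the job is handed in; nothing more can be done
None
```

The job is handed in at about 30 s of the 96 s limit: the timer is on the box, and the tube, red marker and bottle are placed within about 2 mm by the cameras, with the blue marker left untouched; the verdict was not shown.

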